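# Close a handwheel clamp gently on a soft squeeze bottle

## Task

Turn the handwheel of the bench clamp clockwise, a little over one full turn, by pushing its spokes, until the soft white squeeze bottle is held snugly and upright between both jaws. Do it gently: stop once you clearly feel the bottle resist between both jaws, because it squirts if they squeeze it hard. Work only through the wheel, do not touch the bottle or the jaws, leave the other things where they are, and take your hand away at the end.

Things in the scene. Friction and masses are not known exactly. Their poses are not given: they have to be found in the camera images.
- wheel_axis (a point): Fixed point on the vertical axis of the level handwheel, 75 mm above the table at the height of the rim's top; x points along the clamp bed to the jaws, z up. Wheel: outer radius 80 mm; black rim 11 mm wide, 63 to 75 mm above the table; hub radius 17 mm, top at 78 mm (its bolt 82 mm). Between hub and rim three gaps are open.
- clamp_bed: Fixed grey slab 390 x 100 x 20 mm; origin on the table under the wheel axis, x towards the jaws; it spans x -55 to 335 mm. Under the wheel stands a gear case 75 (x) x 70 (y) mm, top 38 mm above the table, with a column of radius 14 mm up to the hub; else the space below the spokes is free.
- spoke (a point): Top of one wheel spoke, 45 mm out from the axis; turns with the wheel, x points outward along the spoke, z up. Three spokes, 120 degrees apart, 10 mm wide, 64 to 74 mm above the table. Closed fingertips lowered into a gap 46 mm out, to 50 mm above the table, can push a spoke right round without turning the wrist.
- wheel (a joint): Wheel angle, rad: 0 at start, grows clockwise from above, which closes the jaw by 12.5 mm per rad. Turning takes a steady 0.12 N m (2.6 N pushed 46 mm out); each newton of squeeze on the bottle adds 0.0125 N m. The wheel stays where it is left (drag holds a squeeze up to 9 N). Bottle is met by both jaws after 6.5 to 8.4 rad, varying; end stop at 9.5.
- jaw: Sliding jaw, driven only by the wheel: aluminium block 80 mm wide, 22 to 62 mm above the table, with a black rubber face plate on stiff springs (1 mm per 9 N); 29 mm thick in all. Origin at the centre of the unloaded face, 22 mm above the table, x towards the fixed jaw. The face starts 135 mm from the wheel axis. A steel rack joins it to the gear case.
- back_jaw: Fixed jaw on the bed: aluminium block 80 mm wide, 20 to 62 mm above the table, with a black rubber face plate that looks to the sliding jaw and is screw-set, at an unknown depth, 0 to 8 mm proud of the origin (it does not yield). Origin at the face plate's hindmost setting, on the bed's top; -x points to the sliding jaw. Its place along the bed varies.
- bottle: White soft dropper bottle, black nozzle cap, 42 mm across, 130 mm tall, 0.12 kg, loose on the bed between the jaws; origin at its underside's centre, z up. The jaw slides it along with about 1 N until it meets the fixed jaw; then the squeeze rises steeply. Snug is a squeeze of 5 to 15 N while pushing, best about 9 N; above 20 N it squirts.
- tape_roll: Bystander: roll of tape, 64 mm across, 19 mm high; origin at the centre of its underside.
- salve_jar: Bystander: round jar with black lid, 60 mm across, 50 mm high; origin at the centre of its underside.
- ink_black: Bystander: small dark dropper bottle, 32 mm across, 100 mm tall; origin at the centre of its underside.
There are look-alikes about, which are no part of the job. What is shaped like the bottle but purple is not meant.

How it is judged (in metres and radians):
On the way, in this order (a step that is already met when the one before it is completed fails the run):
1. the wheel has been turned clockwise through a full turn (value of joint wheel above 6.28 rad), for 0.05 s.
2. the bottle is held between both jaws, at least 4 N on each (contact force between each of jaw, back_jaw and bottle above 4 N), for 0.2 s.
At the end, for the whole second after the job is handed in: The wheel stands more than a full turn clockwise from its start, the bottle stands upright (within 0.1 rad) and at rest, both jaws press on it with at least 4 N, and the hand is away (all of step 2 and angle between bottle's own z axis and vertical below 0.1 rad and linear speed of bottle below 0.02 m/s and value of joint wheel above 6.28 rad); the robot touches nothing.
It fails at once if the bottle is squeezed with more than 20 N (contact force between any of jaw, back_jaw and bottle above 20 N).
It fails at once if the robot touches the bottle or a jaw (contact force between any of the arm, the fingers and bottle above 0.5 N or contact force between any of the arm, the fingers and jaw above 0.5 N or contact force between any of the arm, the fingers and back_jaw above 0.5 N).
It fails at once if a bystander is moved by more than 20 mm (distance of any of tape_roll, salve_jar, ink_black from where it was at the start of the episode above 0.02 m).
It also fails if it takes over 70 s, if anything falls off the work surface, if the arm or the gripper's body presses on something with over 40 N, if the wrist force passes 120 N, or if a joint passes its speed limit or range.

## Robot

A 6-joint arm with a two-finger parallel gripper is mounted at the origin on a cart in front of the work surface, level with it; the furniture and walls round the work are solid. World frame = base frame: x ahead of the robot, y to its left, z up, the work surface at z = 0. Lengths are in mm, angles in rad, forces in N, time in s.
With the tool pointing down it reaches from about 275 to 1000 mm from the base axis. Payload 8.4 kg.
Tool frame: the origin (TCP) lies at the very end of the fingers, on their centre line; the grasp point (between the pads) lies 19 mm behind it; z points along the fingers, y is the line along which they close (so a half turn about z gives the same grasp; the last joint's range is limited). The gripper opens to 85 mm and grips with 20 to 120 N. Pads are 22 mm wide; open, the fingers measure 114 mm over their backs; the gripper's body (76 mm by 85 mm) begins 54 mm behind the grasp point. The pads swing forward as they close: fully open they stand 13 mm farther back than shut.
Start: joints at [-1.237, 0.353, 1.633, -0, 1.155, -0.002], TCP at [205.951, -590.095, 231.281] pointing down, gripper open.
Joint ranges: [-2.63, 2.63], [-0.92, 2.1], [0.06, 2.66], [-1.3, 4.44], [0, 2.69], [-3.02, 3.02]. Speed limits (rad/s): [2.22, 2.22, 2.79, 3.14, 3.14, 3.14].

## Interface

Orientations are given as a 3x3 rotation matrix whose columns are the frame's x, y, z axes.
In Python, from plant import * gives the robot as it stands.
- The arm moves only by the tool arm_command, never from a script. Its argument "rows" is a list of rows, each an object of numbers: "dx", "dy", "dz": the shift along the tool's x, y, z scaled (see below); "ax", "ay", "az": the turn, a rotation vector about the tool's x, y, z scaled (see below); "gripper": the closure, from -1 (fully open) to 1 (shut). In form: [{"dx": .., "dy": .., "dz": .., "ax": .., "ay": .., "az": .., "gripper": ..}, ...]. A call has 1 to 12 rows; each row shifts and turns the commanded pose from where the row before left it, along the tool's axes as they then stand; what a row does not reach is not made up. The controller multiplies each number of a shift by 30 cm and each number of a turn by 360 degrees. A row lasts 1/10 s, in which the tool goes at most 50 mm and 8.59 degrees, less where a joint would pass 70% of its speed; a pose out of reach is approached as far as the arm can. A call with a number of a shift or a turn outside -1 to 1 is refused whole. A call with a gripper value outside its range is refused whole. The fingers move at their own pace and stop on an object; the grip force is fixed at half the most. Time passes only in rows, so rows that do not move let the fingers close. It gives the time, the measured TCP pose, the force, the opening and the grip force at its end, in the units of the state.
- state(): the state, without advancing time (a new reading comes with each control period).
- read_camera(name): name is "scene" or "top"; returns a dict with "pixels" (384x512x3 uint8, red, green, blue), "range_z" (384x512 float32, mm along the optical axis (not along the pixel's ray), 0 where there is no reading), "camera_matrix" (3x3 intrinsics, pixels), "R" (3x3) and "t" (3): a world point X has camera coordinates R X + t. Camera axes: x right, y down, z forward; pixel columns grow to the right and rows downward; lengths in mm; the calibration is good to about 2 mm. A picture is of the moment at which its call begins.
- sign_off(): hands the job in; it is judged then, once.
Trained networks look in a picture, given as the dict that the camera call returned (one of the last four; its "shot" number tells which), for a name from the list of things; names that differ only in an ending like _2 or _b are one class to them, and where a whole thing is asked for, a point or a joint stands for the part that bears it (a point fixed in the world has none). Each returns a list of dicts, best first, with "score" (0 to 1); they miss things now and then, are a little off and sometimes report something else, mostly with a low value. They report only what shows in the picture. A call takes as long as a camera call. They do not tell look-alikes from the thing itself.
- cut_out(picture, target): "mask" (384x512 bool, what is visible of it) and "pixel" ([column, row] in pixels, amid what is visible of it).
The state is a dict: "clock": time; "qpos": joint angles; "qd": joint speeds; "effort": joint torques, N m; "eef_pos": TCP position; "tool_rot": TCP orientation; "wrist_force": force on the tool from outside, world axes, zero at the start; "torque": the same for the moment, N m; "gripper_width": finger opening in mm; "finger_force": force on a finger pad.
Only numpy, scipy, OpenCV 4.12 (cv2) and the standard library are available. Lean on these libraries where they do the work, as an engineer would, in place of code of your own. Each camera call takes 0.05 s, during which the arm holds its last target. There are 200 camera calls.

## Working session

There is one attempt and no reset: what is moved stays moved. The work goes in short steps, Python scripts to look and compute and a tool call to move; the robot and the scene stay as the last step left them, time stands still between calls to the robot, and variables do not carry over. Pictures are saved under pics/ and viewed, at most 10 in all, crops included, and the job is handed in when it is done.

Besides the shell and the picture viewer there is one more tool, called after "Call:" by a JSON object that holds its "op" and its "data", one argument or row to a line. arm_command: Moves the arm, as the interface text tells. Its arguments: {"type":"object","properties":{"rows":{"type":"array"}},"required":["rows"]}

```bash
ls; mkdir -p pics; cat > h.py <<'E'
from plant import *
import numpy as np, cv2
def pts(p):
    K=np.array(p["camera_matrix"]);R=np.array(p["R"]);t=np.array(p["t"]).ravel();z=p["range_z"]
    v,u=np.mgrid[:z.shape[0],:z.shape[1]]
    c=np.stack([(u-K[0,2])/K[0,0]*z,(v-K[1,2])/K[1,1]*z,z],-1)
    return (c-t)@R   # R^T(c-t)
def save(p,n,crop=None,s=1):
    im=p["pixels"][:,:,::-1]
    if crop: a,b,c,d=crop; im=im[b:d,a:c]
    cv2.imwrite("pics/"+n,cv2.resize(im,None,fx=s,fy=s,interpolation=cv2.INTER_CUBIC))
E
python3 - <<'E'
from h import *
print(state())
for n in("scene","top"):
    p=read_camera(n);save(p,n+"0.png",s=1.5);X=pts(p)
    for k in["wheel","spoke","clamp_bed","jaw","back_jaw","bottle","tape_roll","salve_jar","ink_black"]:
        for r in cut_out(p,k)[:3]:
            m=r["mask"]&(p["range_z"]>0); print(n,k,round(r["score"],2),np.round(r["pixel"]),m.sum(),np.round(np.median(X[m],0)),np.round(np.percentile(X[m],[3,97],axis=0)).tolist() if m.any() else"")
E
```

```text
pics
{'clock': 0.0, 'qpos': array([-1.23738219e+00,  3.53657217e-01,  1.63412055e+00,  3.11659716e-05,
        1.15520132e+00, -2.34900235e-03]), 'qd': array([-0.0006211 , -0.00097016, -0.00140087, -0.00043393,  0.00096102,
       -0.0004021 ]), 'effort': array([ 1.59637406e-03, -6.05243325e+01, -3.42067230e+01,  1.93107344e-04,
        9.43457417e-03, -2.65802228e-06]), 'eef_pos': array([ 205.81691567, -589.64247551,  230.56182796]), 'tool_rot': array([[ 9.44163298e-01,  3.29477592e-01, -4.26798909e-04],
       [ 3.29477867e-01, -9.44162377e-01,  1.31942107e-03],
       [ 3.17522052e-05, -1.38636974e-03, -9.99999038e-01]]), 'wrist_force': array([ 0.17530987, -0.36403593,  0.31948042]), 'torque': array([0.00061988, 0.03805322, 0.00679363]), 'finger_force': 0.0, 'gripper_width': 85.47411052801371}
scene wheel 0.64 [317. 163.] 1180 [513. -53.  73.] [[437.0, -226.0, -3.0], [603.0, 18.0, 78.0]]
scene spoke 0.9 [319. 164.] 1109 [511. -47.  73.] [[437.0, -131.0, 63.0], [585.0, 18.0, 78.0]]
scene clamp_bed 0.75 [288. 183.] 4499 [565.  19.  22.] [[447.0, -124.0, 2.0], [707.0, 187.0, 76.0]]
s
[... 1217 characters left out ...]
.0], [671.0, 106.0, 139.0]]
top bottle 0.71 [206. 191.] 273 [601. 297.  89.] [[586.0, 281.0, 14.0], [623.0, 318.0, 119.0]]
top bottle 0.68 [165. 206.] 297 [560. 398.  88.] [[545.0, 386.0, 4.0], [579.0, 426.0, 119.0]]
top tape_roll 0.81 [345. 158.] 277 [ 708. -102.   17.] [[681.0, -131.0, 2.0], [735.0, -75.0, 21.0]]
top salve_jar 0.68 [174. 171.] 429 [660. 394.  48.] [[635.0, 369.0, 9.0], [688.0, 424.0, 52.0]]
top salve_jar 0.65 [305. 197.] 437 [585.  28.  58.] [[530.0, -9.0, 19.0], [626.0, 60.0, 63.0]]
top salve_jar 0.52 [256. 154.] 471 [713. 160.  55.] [[677.0, 126.0, 20.0], [744.0, 188.0, 63.0]]
top ink_black 0.5 [202. 257.] 122 [424. 312.  61.] [[410.0, 302.0, 19.0], [437.0, 328.0, 90.0]]
```

View pics/scene0.png

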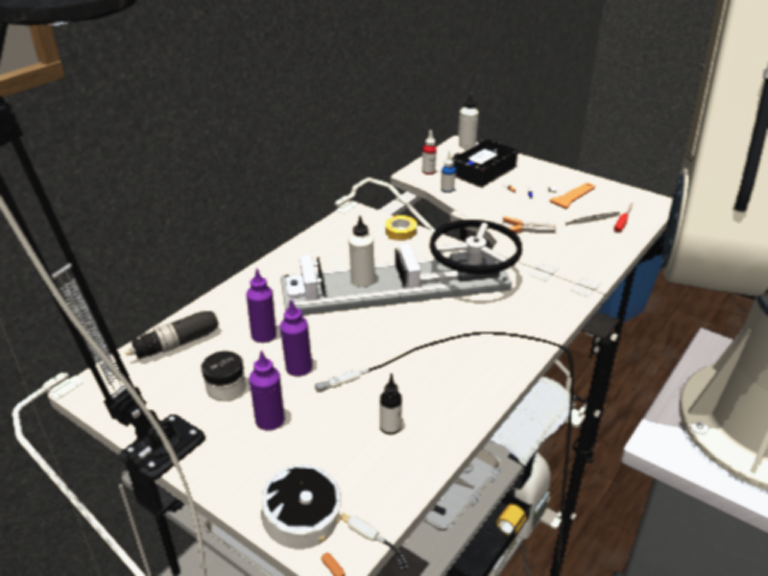

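View pics/top0.png

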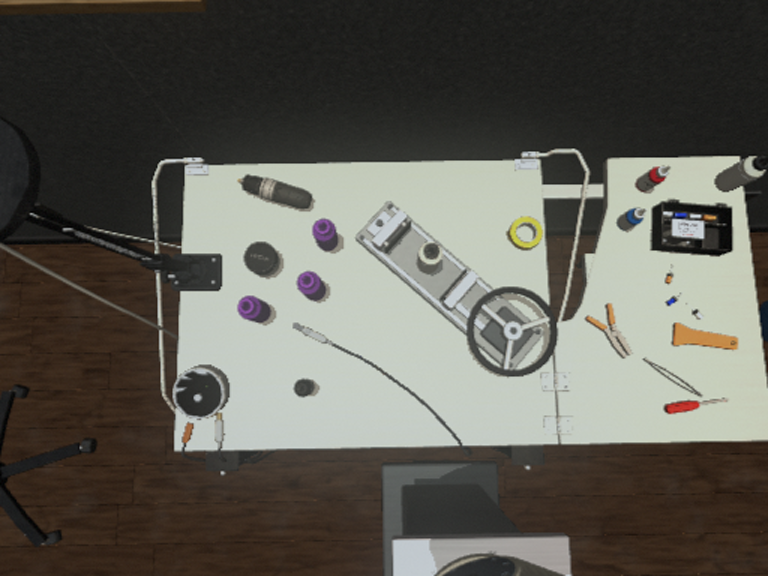

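```bash
cat > fit.py <<'E'
from h import *
from scipy.optimize import least_squares
def wheel(p,c0=(515,-55)):
    X=pts(p);x=X.reshape(-1,3);x=x[(p["range_z"].ravel()>0)]
    d=np.hypot(x[:,0]-c0[0],x[:,1]-c0[1])
    col=p["pixels"].reshape(-1,3)[p["range_z"].ravel()>0]
    m=(d<95)&(x[:,2]>68)&(x[:,2]<85); x=x[m]
    c=np.array(c0,float)
    for _ in range(8):
        d=np.hypot(*(x[:,:2]-c).T); r=x[(d>66)&(d<85)]
        c=least_squares(lambda q:np.hypot(*(r[:,:2]-q).T)-74.5,c,loss="soft_l1").x
    d=np.hypot(*(x[:,:2]-c).T);s=x[(d>24)&(d<64)]
    th=np.arctan2(s[:,1]-c[1],s[:,0]-c[0])
    ph=np.angle(np.mean(np.exp(3j*th)))/3
    return c,ph,len(r),len(s),np.median(r[:,2]),np.abs(np.mean(np.exp(3j*th)))
E
python3 - <<'E'
from fit import *
for n in("scene","top"):
    p=read_camera(n);w=wheel(p);print(n,w,np.degrees(w[1])+np.array([0,120,240]))
    if n=="top": save(p,"topcrop.png",(230,110,420,300),4)
E
```

```text
scene (array([511.25709538, -56.48333345]), np.float64(0.8194010034548733), 634, 132, np.float64(73.84459279687451), np.float64(0.9773113866435937)) [ 46.94821923 166.94821923 286.94821923]
top (array([516.16907066, -56.06969706]), np.float64(0.8319341232582388), 771, 172, np.float64(73.65383467593429), np.float64(0.9765076609115433)) [ 47.6663141 167.6663141 287.6663141]
```

View pics/topcrop.png

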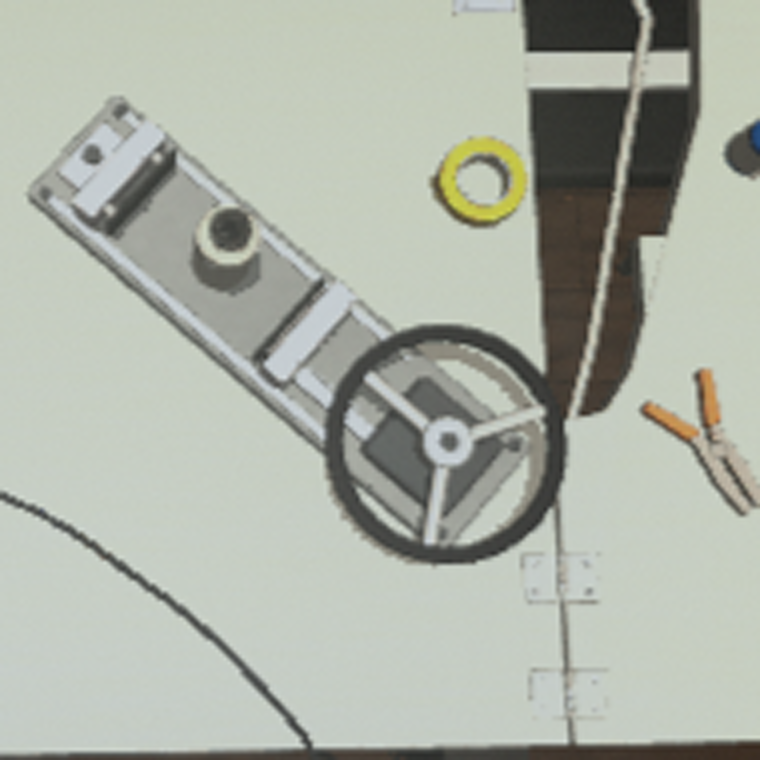

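White target bottle: on the bed, top px (285,171). Look-alikes are three purple bottles, at top px (206,191), (165,206) and (216,156), and a white bottle at the far right, about (490,117). I choose the white one on the bed between the jaws, and the crop confirms it. The wheel hub is at top px (341,220), with one spoke pointing towards the jaws (47° in world).

```bash
cat > bed.py <<'E'
from fit import *
def prof(p,c,a):
    X=pts(p);x=X[p["range_z"]>0]
    e=np.array([np.cos(a),np.sin(a)]);n=np.array([-e[1],e[0]])
    d=x[:,:2]-c;u=d@e;v=d@n
    return u,v,x[:,2]
E
python3 - <<'E'
from bed import *
for n in("scene","top"):
    p=read_camera(n);c,ph=wheel(p)[:2];X=pts(p);x=X[p["range_z"]>0]
    h=x[(np.hypot(*(x[:,:2]-c).T)<25)&(x[:,2]>75.5)&(x[:,2]<90)]
    print(n,c,"hub",h[:,:2].mean(0),(h[:,:2].max(0)+h[:,:2].min(0))/2,len(h))
    c=np.array([515,-56.]);
    # bed angle from jaws tops
    u,v,z=prof(p,c,ph)
    for nm,lo,hi in(("jaw",90,150),("back",230,340)):
        m=(u>lo)&(u<hi)&(abs(v)<60)&(z>56)&(z<66);print(nm,"u",np.round(np.percentile(u[m],[1,5,50,95,99]),1),"v",np.round(np.percentile(v[m],[2,98]),1),m.sum())
    m=(u>140)&(u<290)&(abs(v)<50)&(z>75)&(z<150);print("bottle u",np.round(np.percentile(u[m],[2,50,98]),1),"v",np.round(np.percentile(v[m],[2,50,98]),1),z[m].max())
E
```

```text
scene [511.14735781 -56.63928657] hub [512.04253338 -56.03040839] [513.28937216 -58.9642925 ] 73
jaw u [102.3 104.  115.5 129.9 130.9] v [-37.2  40.8] 193
back u [262.4 263.5 282.6 293.9 294.7] v [-34.3  42. ] 192
bottle u [174.7 195.6 213.7] v [-6.1  9.5 20.2] 148.61069430397788
top [516.10709026 -56.25802263] hub [515.6226882  -56.09401507] [513.73990477 -55.98837549] 101
jaw u [106.5 107.5 118.6 133.6 134.8] v [-39.1  36.7] 258
back u [266.5 267.5 286.5 297.2 298.8] v [-38.7  35.9] 245
bottle u [177.6 195.2 215.9] v [-23.8   0.3  15. ] 149.51622489322943
```

Call:
{"op": "arm_command", "data": {
  "rows": [
    {"az": 0.0178,"gripper": 1},
    {"az": 0.0178,"gripper": 1},
    {"az": 0.0178,"gripper": 1},
    {"gripper": 1},
    {"gripper": 1}
  ]
}}

```text
$.rows[0]: bad value
```

Call:
{"op": "arm_command", "data": {
  "rows": [
    {"dx": 0,"dy": 0,"dz": 0,"ax": 0,"ay": 0,"az": 0.0178,"gripper": 1},
    {"dx": 0,"dy": 0,"dz": 0,"ax": 0,"ay": 0,"az": 0.0178,"gripper": 1},
    {"dx": 0,"dy": 0,"dz": 0,"ax": 0,"ay": 0,"az": 0.0178,"gripper": 1},
    {"dx": 0,"dy": 0,"dz": 0,"ax": 0,"ay": 0,"az": 0,"gripper": 1}
  ]
}}

```text
clock: 1.6
eef_pos: [205.9, -590.1, 231.3]
tool_rot: [[1.0, -0.001, -0.0], [-0.001, -1.0, 0.0], [-0.0, -0.0, -1.0]]
wrist_force: [0.0, 0.4, 0.1]
gripper_width: 28.2
finger_force: 0.0
```

Call:
{"op": "arm_command", "data": {
  "rows": [
    {"dx": 0.0771,"dy": -0.139,"dz": 0,"ax": 0,"ay": 0,"az": 0,"gripper": 1},
    {"dx": 0.0771,"dy": -0.139,"dz": 0,"ax": 0,"ay": 0,"az": 0,"gripper": 1},
    {"dx": 0.0771,"dy": -0.139,"dz": 0,"ax": 0,"ay": 0,"az": 0,"gripper": 1},
    {"dx": 0.0771,"dy": -0.139,"dz": 0,"ax": 0,"ay": 0,"az": 0,"gripper": 1},
    {"dx": 0.0771,"dy": -0.139,"dz": 0,"ax": 0,"ay": 0,"az": 0,"gripper": 1},
    {"dx": 0.0771,"dy": -0.139,"dz": 0,"ax": 0,"ay": 0,"az": 0,"gripper": 1},
    {"dx": 0.0771,"dy": -0.139,"dz": 0,"ax": 0,"ay": 0,"az": 0,"gripper": 1},
    {"dx": 0.0771,"dy": -0.139,"dz": 0,"ax": 0,"ay": 0,"az": 0,"gripper": 1},
    {"dx": 0.0771,"dy": -0.139,"dz": 0,"ax": 0,"ay": 0,"az": 0,"gripper": 1},
    {"dx": 0.0771,"dy": -0.139,"dz": 0,"ax": 0,"ay": 0,"az": 0,"gripper": 1},
    {"dx": 0.0771,"dy": -0.139,"dz": 0,"ax": 0,"ay": 0,"az": 0,"gripper": 1},
    {"dx": 0.0771,"dy": -0.139,"dz": 0,"ax": 0,"ay": 0,"az": 0,"gripper": 1}
  ]
}}

```text
clock: 2.8
eef_pos: [484.1, -87.7, 231.6]
tool_rot: [[1.0, 0.004, 0.001], [0.004, -1.0, -0.0], [0.001, 0.0, -1.0]]
wrist_force: [1.2, -0.6, -0.2]
gripper_width: 0.2
finger_force: 0.0
```

Call:
{"op": "arm_command", "data": {
  "rows": [
    {"dx": 0,"dy": 0,"dz": 0.1,"ax": 0,"ay": 0,"az": 0,"gripper": 1},
    {"dx": 0,"dy": 0,"dz": 0.1,"ax": 0,"ay": 0,"az": 0,"gripper": 1},
    {"dx": 0,"dy": 0,"dz": 0.1,"ax": 0,"ay": 0,"az": 0,"gripper": 1},
    {"dx": 0,"dy": 0,"dz": 0.1,"ax": 0,"ay": 0,"az": 0,"gripper": 1},
    {"dx": 0,"dy": 0,"dz": 0,"ax": 0,"ay": 0,"az": 0,"gripper": 1}
  ]
}}

```text
clock: 3.3
eef_pos: [480.8, -89.0, 108.3]
tool_rot: [[1.0, 0.004, -0.006], [0.004, -1.0, 0.001], [-0.006, -0.001, -1.0]]
wrist_force: [0.0, -0.1, -0.5]
gripper_width: -0.2
finger_force: 0.0
```

```bash
python3 - <<'E'
from bed import *
p=read_camera("top");save(p,"over.png",(270,150,410,290),4);print(state()["eef_pos"],state()["wrist_force"])
E
```

```text
[482.12163915 -89.36267253 110.23186613] [0.69371182 0.8795773  0.22735207]
```

View pics/over.png

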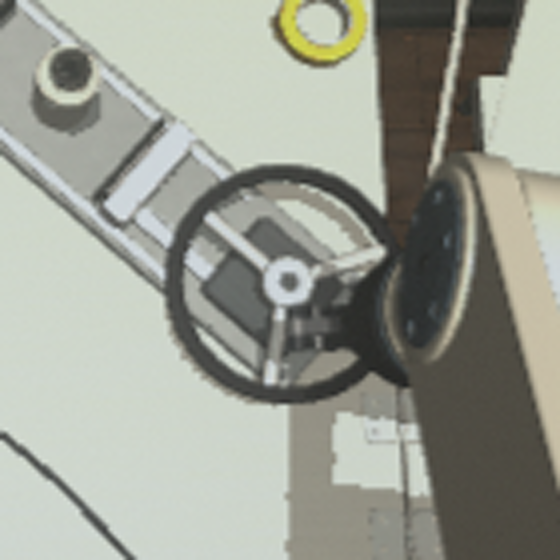

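The fingers are over the lower-right gap, at crop px (325,330) with the hub at (288,282). They clear the rim and both spokes, so I'm lowering them.

Call:
{"op": "arm_command", "data": {
  "rows": [
    {"dx": 0,"dy": 0,"dz": 0.034,"ax": 0,"ay": 0,"az": 0,"gripper": 1},
    {"dx": 0,"dy": 0,"dz": 0.034,"ax": 0,"ay": 0,"az": 0,"gripper": 1},
    {"dx": 0,"dy": 0,"dz": 0.034,"ax": 0,"ay": 0,"az": 0,"gripper": 1},
    {"dx": 0,"dy": 0,"dz": 0.034,"ax": 0,"ay": 0,"az": 0,"gripper": 1},
    {"dx": 0,"dy": 0,"dz": 0.034,"ax": 0,"ay": 0,"az": 0,"gripper": 1},
    {"dx": 0,"dy": 0,"dz": 0.034,"ax": 0,"ay": 0,"az": 0,"gripper": 1},
    {"dx": 0,"dy": 0,"dz": 0,"ax": 0,"ay": 0,"az": 0,"gripper": 1},
    {"dx": 0,"dy": 0,"dz": 0,"ax": 0,"ay": 0,"az": 0,"gripper": 1}
  ]
}}

```text
clock: 4.15
eef_pos: [483.2, -89.6, 49.8]
tool_rot: [[1.0, 0.0, -0.001], [0.0, -1.0, 0.0], [-0.001, -0.0, -1.0]]
wrist_force: [0.2, 0.8, 0.2]
gripper_width: -0.1
finger_force: 0.0
```

```bash
cat > arc.py <<'E'
import sys,numpy as np,json
# arc.py x y startdeg stepdeg n : rows (dx,dy) going clockwise at r=46 from commanded x,y
x,y,a,s,n=map(float,sys.argv[1:6]);c=np.array([515,-56.]);p=np.array([x,y]);
for i in range(int(n)):
    a-=s;q=c+46*np.array([np.cos(np.radians(a)),np.sin(np.radians(a))])
    d=np.round(np.array([q[0]-p[0],p[1]-q[1]])/300,3);p=p+np.array([d[0],-d[1]])*300
    print(d.tolist(),end=" ")
print("\nend",p,a)
E
python3 arc.py 483.5 -89.7 227 15 24
```

```text
[-0.025, -0.031] [-0.017, -0.037] [-0.006, -0.039] [0.004, -0.04] [0.014, -0.037] [0.023, -0.033] [0.031, -0.025] [0.036, -0.017] [0.04, -0.007] [0.039, 0.004] [0.038, 0.014] [0.033, 0.024] [0.025, 0.03] [0.017, 0.037] [0.006, 0.039] [-0.004, 0.04] [-0.014, 0.038] [-0.023, 0.032] [-0.031, 0.026] [-0.036, 0.016] [-0.04, 0.007] [-0.039, -0.004] [-0.038, -0.014] [-0.033, -0.023] 
end [483.5 -89.7] -133.0
```

Call:
{"op": "arm_command", "data": {
  "rows": [
    {"dx": -0.025,"dy": -0.031,"dz": 0,"ax": 0,"ay": 0,"az": 0,"gripper": 1},
    {"dx": -0.017,"dy": -0.037,"dz": 0,"ax": 0,"ay": 0,"az": 0,"gripper": 1},
    {"dx": -0.006,"dy": -0.039,"dz": 0,"ax": 0,"ay": 0,"az": 0,"gripper": 1},
    {"dx": 0.004,"dy": -0.04,"dz": 0,"ax": 0,"ay": 0,"az": 0,"gripper": 1},
    {"dx": 0.014,"dy": -0.037,"dz": 0,"ax": 0,"ay": 0,"az": 0,"gripper": 1},
    {"dx": 0.023,"dy": -0.033,"dz": 0,"ax": 0,"ay": 0,"az": 0,"gripper": 1}
  ]
}}

```text
clock: 4.75
eef_pos: [481.1, -23.3, 50.1]
tool_rot: [[1.0, 0.001, -0.001], [0.001, -1.0, 0.0], [-0.001, -0.0, -1.0]]
wrist_force: [-1.6, -2.0, 0.1]
gripper_width: 0.1
finger_force: 1.3
```

```bash
python3 - <<'E'
from bed import *
p=read_camera("top");s=state();print(s["eef_pos"],s["wrist_force"],s["torque"]);w=wheel(p,(515,-56));print(w,np.degrees(w[1]))
save(p,"turn1.png",(270,150,410,290),4)
E
```

```text
[482.91610756 -22.36015051  50.27237425] [0.18539544 1.51563572 0.98523169] [ 0.00588721 -0.0610182  -0.00368464]
(array([515.41469891, -56.37589938]), np.float64(-0.10069165380483268), 357, 11, np.float64(73.52986261090302), np.float64(0.9891503949727127)) -5.76920679520931
```

View pics/turn1.png

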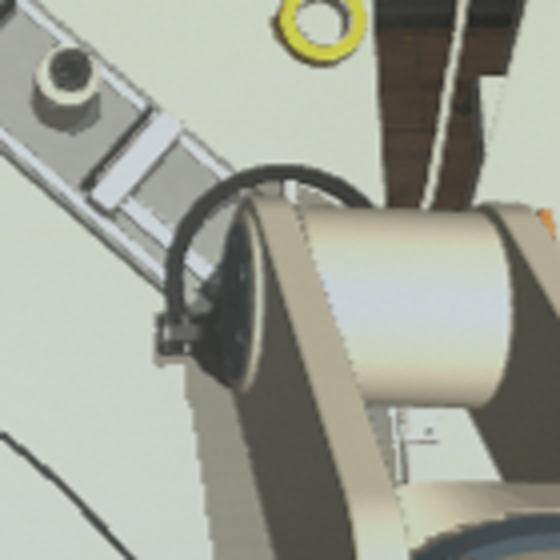

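The wheel has turned about 53° and the jaw is following. I'll carry on round.

Call:
{"op": "arm_command", "data": {
  "rows": [
    {"dx": 0.031,"dy": -0.025,"dz": 0,"ax": 0,"ay": 0,"az": 0,"gripper": 1},
    {"dx": 0.036,"dy": -0.017,"dz": 0,"ax": 0,"ay": 0,"az": 0,"gripper": 1},
    {"dx": 0.04,"dy": -0.007,"dz": 0,"ax": 0,"ay": 0,"az": 0,"gripper": 1},
    {"dx": 0.039,"dy": 0.004,"dz": 0,"ax": 0,"ay": 0,"az": 0,"gripper": 1},
    {"dx": 0.038,"dy": 0.014,"dz": 0,"ax": 0,"ay": 0,"az": 0,"gripper": 1},
    {"dx": 0.033,"dy": 0.024,"dz": 0,"ax": 0,"ay": 0,"az": 0,"gripper": 1},
    {"dx": 0.025,"dy": 0.03,"dz": 0,"ax": 0,"ay": 0,"az": 0,"gripper": 1},
    {"dx": 0.017,"dy": 0.037,"dz": 0,"ax": 0,"ay": 0,"az": 0,"gripper": 1},
    {"dx": 0.006,"dy": 0.039,"dz": 0,"ax": 0,"ay": 0,"az": 0,"gripper": 1},
    {"dx": -0.004,"dy": 0.04,"dz": 0,"ax": 0,"ay": 0,"az": 0,"gripper": 1},
    {"dx": -0.014,"dy": 0.038,"dz": 0,"ax": 0,"ay": 0,"az": 0,"gripper": 1},
    {"dx": -0.023,"dy": 0.032,"dz": 0,"ax": 0,"ay": 0,"az": 0,"gripper": 1}
  ]
}}

```text
clock: 6.0
eef_pos: [548.8, -88.5, 50.4]
tool_rot: [[1.0, -0.0, 0.002], [-0.0, -1.0, -0.0], [0.002, 0.0, -1.0]]
wrist_force: [2.1, 4.0, -0.3]
gripper_width: 0.5
finger_force: 1.7
```

```bash
cat > look.py <<'E'
from bed import *
def look(n="top"):
    p=read_camera(n);s=state();w=wheel(p,(515,-56))
    c=np.array([515,-56.]);u,v,z=prof(p,c,np.radians(47.3))
    m=(u>100)&(u<290)&(abs(v)<40)&(z>58)&(z<65.5);hist,e=np.histogram(u[m],np.arange(100,300,2))
    j=u[m&(u<250)&(abs(v)>23)] if 1 else 0
    b=u[m&(u>255)]
    print("pos",np.round(s["eef_pos"],1),"F",np.round(s["wrist_force"],2),"M",np.round(s["torque"],3),"ph",round(np.degrees(w[1]),1),w[3])
    if len(j):print("jaw u",np.round(np.percentile(j,[2,98]),1),len(j))
    if len(b):print("back u",np.round(np.percentile(b,[1,3]),1))
    m=(u>140)&(u<290)&(abs(v)<50)&(z>75)&(z<155);
    print("bottle u",np.round(np.percentile(u[m],[3,50,97]),1),"v",np.round(np.percentile(v[m],[3,97]),1))
    return p
if __name__=="__main__": look()
E
python3 look.py; python3 arc.py 483.5 -22.7 -43 15 8|tail -1; python3 arc.py 548.9 -87.2 -43 15 8
```

```text
pos [547.1 -89.4  50.2] F [-1.98 -1.22 -0.72] M [0.006 0.027 0.03 ] ph 55.1 136
jaw u [157.3 184.4] 84
back u [266.6 267. ]
bottle u [187.9 204.8 224.9] v [-21.   16.5]
end [470.9 -69.5] -163.0
[-0.032, 0.026] [-0.036, 0.017] [-0.04, 0.006] [-0.039, -0.004] [-0.038, -0.014] [-0.033, -0.023] [-0.025, -0.031] [-0.017, -0.036] 
end [470.9 -69.5] -163.0
```

Call:
{"op": "arm_command", "data": {
  "rows": [
    {"dx": -0.032,"dy": 0.026,"dz": 0,"ax": 0,"ay": 0,"az": 0,"gripper": 1},
    {"dx": -0.036,"dy": 0.017,"dz": 0,"ax": 0,"ay": 0,"az": 0,"gripper": 1},
    {"dx": -0.04,"dy": 0.006,"dz": 0,"ax": 0,"ay": 0,"az": 0,"gripper": 1},
    {"dx": -0.039,"dy": -0.004,"dz": 0,"ax": 0,"ay": 0,"az": 0,"gripper": 1},
    {"dx": -0.038,"dy": -0.014,"dz": 0,"ax": 0,"ay": 0,"az": 0,"gripper": 1},
    {"dx": -0.033,"dy": -0.023,"dz": 0,"ax": 0,"ay": 0,"az": 0,"gripper": 1},
    {"dx": -0.025,"dy": -0.031,"dz": 0,"ax": 0,"ay": 0,"az": 0,"gripper": 1},
    {"dx": -0.017,"dy": -0.036,"dz": 0,"ax": 0,"ay": 0,"az": 0,"gripper": 1}
  ]
}}

```text
clock: 6.85
eef_pos: [469.2, -68.9, 50.0]
tool_rot: [[1.0, 0.0, -0.001], [0.0, -1.0, -0.0], [-0.001, 0.0, -1.0]]
wrist_force: [1.3, -3.9, -0.2]
gripper_width: 0.3
finger_force: 1.6
```

```bash
python3 -c "
from look import *
look();look('scene')"; python3 arc.py 470.9 -69.5 -163 2.5 24
```

```text
pos [468.  -67.5  49.7] F [-2.03  0.96  0.65] M [0.013 0.044 0.04 ] ph 47.2 87
jaw u [185.9 212.3] 85
back u [266.4 267.1]
bottle u [215.7 232.  252.8] v [-18.7  17.1]
pos [468.5 -67.9  49.7] F [-1.12 -0.3  -0.78] M [ 0.039  0.019 -0.014] ph 49.6 167
jaw u [182.2 207.9] 70
back u [262.4 263. ]
bottle u [214.2 233.7 251.1] v [-5.1 18.9]
[-0.001, -0.007] [-0.002, -0.006] [-0.001, -0.007] [-0.001, -0.006] [-0.001, -0.007] [-0.0, -0.007] [-0.0, -0.006] [-0.0, -0.007] [0.0, -0.007] [0.001, -0.006] [0.001, -0.007] [0.002, -0.006] [0.001, -0.007] [0.002, -0.006] [0.002, -0.007] [0.003, -0.006] [0.003, -0.006] [0.003, -0.006] [0.003, -0.006] [0.003, -0.006] [0.004, -0.005] [0.004, -0.005] [0.004, -0.006] [0.005, -0.005] 
end [481.4 -24.5] -223.0
```

Call:
{"op": "arm_command", "data": {
  "rows": [
    {"dx": -0.001,"dy": -0.007,"dz": 0,"ax": 0,"ay": 0,"az": 0,"gripper": 1},
    {"dx": -0.002,"dy": -0.006,"dz": 0,"ax": 0,"ay": 0,"az": 0,"gripper": 1},
    {"dx": -0.001,"dy": -0.007,"dz": 0,"ax": 0,"ay": 0,"az": 0,"gripper": 1},
    {"dx": -0.001,"dy": -0.006,"dz": 0,"ax": 0,"ay": 0,"az": 0,"gripper": 1},
    {"dx": -0.001,"dy": -0.007,"dz": 0,"ax": 0,"ay": 0,"az": 0,"gripper": 1},
    {"dx": 0,"dy": -0.007,"dz": 0,"ax": 0,"ay": 0,"az": 0,"gripper": 1},
    {"dx": 0,"dy": -0.006,"dz": 0,"ax": 0,"ay": 0,"az": 0,"gripper": 1},
    {"dx": 0,"dy": -0.007,"dz": 0,"ax": 0,"ay": 0,"az": 0,"gripper": 1}
  ]
}}

```text
clock: 7.75
eef_pos: [468.5, -53.5, 50.1]
tool_rot: [[1.0, 0.0, -0.0], [0.0, -1.0, -0.0], [-0.0, 0.0, -1.0]]
wrist_force: [0.4, -3.7, 0.5]
gripper_width: 0.2
finger_force: 1.4
```

Call:
{"op": "arm_command", "data": {
  "rows": [
    {"dx": 0,"dy": -0.007,"dz": 0,"ax": 0,"ay": 0,"az": 0,"gripper": 1},
    {"dx": 0.001,"dy": -0.006,"dz": 0,"ax": 0,"ay": 0,"az": 0,"gripper": 1},
    {"dx": 0.001,"dy": -0.007,"dz": 0,"ax": 0,"ay": 0,"az": 0,"gripper": 1},
    {"dx": 0.002,"dy": -0.006,"dz": 0,"ax": 0,"ay": 0,"az": 0,"gripper": 1}
  ]
}}

```text
clock: 8.15
eef_pos: [469.7, -45.6, 50.1]
tool_rot: [[1.0, 0.0, -0.0], [0.0, -1.0, 0.0], [-0.0, -0.0, -1.0]]
wrist_force: [-0.7, -4.1, 0.1]
gripper_width: -0.0
finger_force: 1.3
```

```bash
python3 -c "
from look import *
look();look()"
```

```text
pos [469.8 -45.4  50. ] F [ 0.   -1.41  0.01] M [-0.34   0.022 -0.02 ] ph 18.5 65
jaw u [191.8 219.1] 86
back u [266.6 267.3]
bottle u [221.6 237.9 259.1] v [-18.9  17.4]
pos [469.8 -45.5  50.1] F [-0.02 -1.25 -0.54] M [-0.173  0.049  0.019] ph 18.0 67
jaw u [191.7 217.6] 88
back u [266.8 267.1]
bottle u [221.9 237.8 259.1] v [-19.2  17.2]
```

Call:
{"op": "arm_command", "data": {
  "rows": [
    {"dx": 0.001,"dy": -0.007,"dz": 0,"ax": 0,"ay": 0,"az": 0,"gripper": 1},
    {"dx": 0.002,"dy": -0.006,"dz": 0,"ax": 0,"ay": 0,"az": 0,"gripper": 1},
    {"dx": 0.002,"dy": -0.007,"dz": 0,"ax": 0,"ay": 0,"az": 0,"gripper": 1},
    {"dx": 0.003,"dy": -0.006,"dz": 0,"ax": 0,"ay": 0,"az": 0,"gripper": 1}
  ]
}}

```text
clock: 8.65
eef_pos: [472.2, -37.8, 50.1]
tool_rot: [[1.0, 0.0, -0.0], [0.0, -1.0, 0.0], [-0.0, -0.0, -1.0]]
wrist_force: [0.5, -3.1, -0.1]
gripper_width: 0.0
finger_force: 1.2
```

```bash
python3 -c "
from look import *
look();look()";python3 arc.py 472.4 -37.3 -203.5 1.5 20
```

```text
pos [472.4 -37.6  50.1] F [-1.16 -0.53  0.33] M [-0.262  0.111 -0.019] ph 11.2 38
jaw u [193.4 219.2] 92
back u [266.9 267.2]
bottle u [223.5 239.9 260.5] v [-19.6  17.6]
pos [472.3 -37.7  50.1] F [ 0.3  -0.78 -0.28] M [-0.145  0.055 -0.054] ph 11.1 35
jaw u [193.8 220.5] 89
back u [266.  267.5]
bottle u [223.6 239.7 260.9] v [-20.   17.4]
[0.003, -0.002] [0.002, -0.004] [0.002, -0.004] [0.002, -0.003] [0.002, -0.004] [0.002, -0.003] [0.002, -0.003] [0.002, -0.004] [0.003, -0.003] [0.002, -0.003] [0.003, -0.003] [0.002, -0.003] [0.003, -0.003] [0.003, -0.003] [0.002, -0.003] [0.003, -0.003] [0.003, -0.002] [0.003, -0.003] [0.004, -0.002] [0.003, -0.003] 
end [487.7 -19. ] -233.5
```

Call:
{"op": "arm_command", "data": {
  "rows": [
    {"dx": 0.003,"dy": -0.002,"dz": 0,"ax": 0,"ay": 0,"az": 0,"gripper": 1},
    {"dx": 0.002,"dy": -0.004,"dz": 0,"ax": 0,"ay": 0,"az": 0,"gripper": 1},
    {"dx": 0.002,"dy": -0.004,"dz": 0,"ax": 0,"ay": 0,"az": 0,"gripper": 1},
    {"dx": 0.002,"dy": -0.003,"dz": 0,"ax": 0,"ay": 0,"az": 0,"gripper": 1}
  ]
}}

```text
clock: 9.15
eef_pos: [475.0, -34.1, 50.1]
tool_rot: [[1.0, 0.0, 0.0], [0.0, -1.0, -0.0], [0.0, 0.0, -1.0]]
wrist_force: [-1.0, -2.5, 0.3]
gripper_width: 0.3
finger_force: 1.2
```

Call:
{"op": "arm_command", "data": {
  "rows": [
    {"dx": 0.002,"dy": -0.004,"dz": 0,"ax": 0,"ay": 0,"az": 0,"gripper": 1},
    {"dx": 0.002,"dy": -0.003,"dz": 0,"ax": 0,"ay": 0,"az": 0,"gripper": 1}
  ]
}}

```text
clock: 9.35
eef_pos: [476.2, -31.9, 50.1]
tool_rot: [[1.0, 0.0, -0.0], [0.0, -1.0, 0.0], [-0.0, -0.0, -1.0]]
wrist_force: [-0.4, -2.8, 0.1]
gripper_width: 0.2
finger_force: 1.2
```

Call:
{"op": "arm_command", "data": {
  "rows": [
    {"dx": 0.002,"dy": -0.003,"dz": 0,"ax": 0,"ay": 0,"az": 0,"gripper": 1},
    {"dx": 0.002,"dy": -0.004,"dz": 0,"ax": 0,"ay": 0,"az": 0,"gripper": 1}
  ]
}}

```text
clock: 9.55
eef_pos: [477.3, -29.9, 50.1]
tool_rot: [[1.0, 0.0, -0.0], [0.0, -1.0, -0.0], [-0.0, 0.0, -1.0]]
wrist_force: [-1.3, -2.5, -0.9]
gripper_width: -0.5
finger_force: 1.1
```

Call:
{"op": "arm_command", "data": {
  "rows": [
    {"dx": 0.003,"dy": -0.003,"dz": 0,"ax": 0,"ay": 0,"az": 0,"gripper": 1},
    {"dx": 0.002,"dy": -0.003,"dz": 0,"ax": 0,"ay": 0,"az": 0,"gripper": 1}
  ]
}}

```text
clock: 9.75
eef_pos: [478.8, -28.0, 50.0]
tool_rot: [[1.0, 0.0, -0.0], [0.0, -1.0, 0.0], [-0.0, -0.0, -1.0]]
wrist_force: [-2.0, -2.4, -0.5]
gripper_width: 0.0
finger_force: 1.3
```

```bash
python3 -c "
from look import *
look();look()"
```

```text
pos [478.9 -27.9  50.1] F [-1.38 -2.32  0.33] M [-0.324  0.168 -0.01 ] ph -0.3 11
jaw u [195.6 222.7] 84
back u [267.7 268.2]
bottle u [225.7 242.2 262.5] v [-19.7  17.4]
pos [478.9 -28.   50.1] F [-0.6  -1.48 -0.07] M [-0.209  0.12  -0.012] ph -1.2 8
jaw u [195.9 221. ] 90
back u [267.2 269.6]
bottle u [225.7 241.8 262.8] v [-19.3  17.5]
```

Call:
{"op": "arm_command", "data": {
  "rows": [
    {"dx": 0.003,"dy": -0.003,"dz": 0,"ax": 0,"ay": 0,"az": 0,"gripper": 1}
  ]
}}

```text
clock: 9.95
eef_pos: [479.6, -27.2, 50.0]
tool_rot: [[1.0, 0.0, -0.0], [0.0, -1.0, -0.0], [-0.0, 0.0, -1.0]]
wrist_force: [-1.6, -3.8, -0.2]
gripper_width: -0.1
finger_force: 1.5
```

Call:
{"op": "arm_command", "data": {
  "rows": [
    {"dx": 0.002,"dy": -0.003,"dz": 0,"ax": 0,"ay": 0,"az": 0,"gripper": 1}
  ]
}}

```text
clock: 10.05
eef_pos: [480.2, -26.4, 50.0]
tool_rot: [[1.0, 0.0, -0.0], [0.0, -1.0, -0.0], [-0.0, 0.0, -1.0]]
wrist_force: [-2.1, -3.6, -0.3]
gripper_width: 0.1
finger_force: 1.7
```

Call:
{"op": "arm_command", "data": {
  "rows": [
    {"dx": 0.003,"dy": -0.003,"dz": 0,"ax": 0,"ay": 0,"az": 0,"gripper": 1}
  ]
}}

```text
clock: 10.15
eef_pos: [481.0, -25.5, 50.0]
tool_rot: [[1.0, 0.0, -0.001], [0.0, -1.0, -0.0], [-0.001, 0.0, -1.0]]
wrist_force: [-2.7, -4.7, 0.1]
gripper_width: -0.1
finger_force: 1.9
```

```bash
python3 -c "
from look import *
p=look();save(p,'held.png',(230,110,420,300),4)
for i in range(6): s=state();print(np.round(s['wrist_force'],2),round(s['finger_force'],2));read_camera('top')"
```

```text
pos [481.2 -25.3  50. ] F [-1.73 -3.43 -1.14] M [-0.582  0.364 -0.109] ph -5.2 9
jaw u [197.4 223.2] 81
back u [266.4 267.5]
bottle u [225.8 242.3 262.5] v [-19.6  17.3]
[-1.73 -3.43 -1.14] 1.78
[-2.25 -2.39 -0.73] 1.49
[-1.63 -4.23 -0.5 ] 1.5
[-2.07 -3.42  0.12] 1.48
[-2.53 -2.86 -0.36] 1.47
[-1.53 -2.41 -0.4 ] 1.47
```

View pics/held.png

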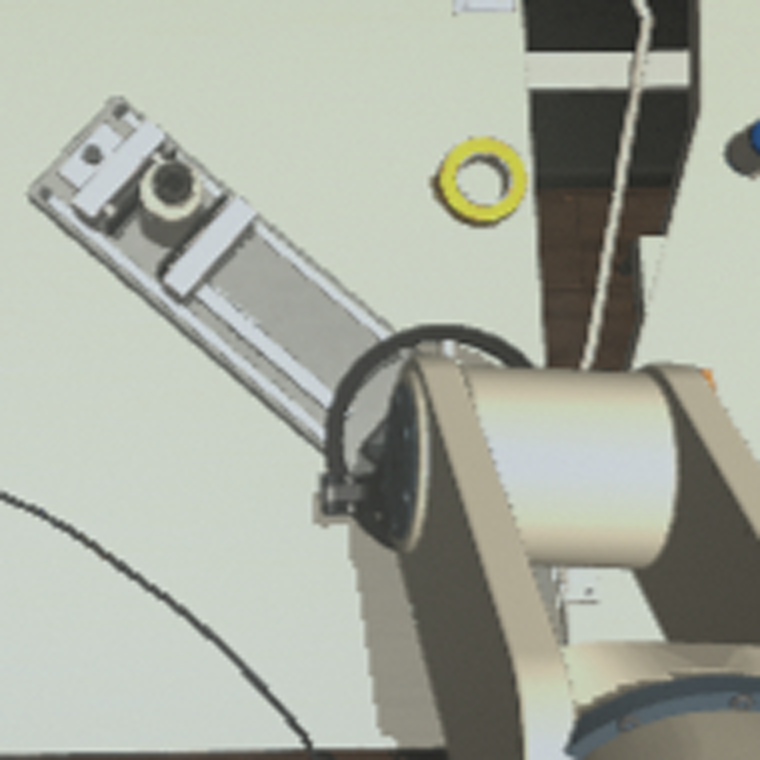

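The bottle has stopped sliding and is held between both jaws, and the force has risen to about 9 N of squeeze. Now I'll back off and withdraw.

Call:
{"op": "arm_command", "data": {
  "rows": [
    {"dx": -0.01,"dy": 0.012,"dz": 0,"ax": 0,"ay": 0,"az": 0,"gripper": 1},
    {"dx": -0.01,"dy": 0.013,"dz": 0,"ax": 0,"ay": 0,"az": 0,"gripper": 1},
    {"dx": -0.007,"dy": 0.015,"dz": 0,"ax": 0,"ay": 0,"az": 0,"gripper": 1},
    {"dx": 0,"dy": 0,"dz": 0,"ax": 0,"ay": 0,"az": 0,"gripper": 1},
    {"dx": 0,"dy": 0,"dz": -0.05,"ax": 0,"ay": 0,"az": 0,"gripper": 1},
    {"dx": 0,"dy": 0,"dz": -0.1,"ax": 0,"ay": 0,"az": 0,"gripper": 1},
    {"dx": 0,"dy": 0,"dz": -0.12,"ax": 0,"ay": 0,"az": 0,"gripper": 1},
    {"dx": 0,"dy": 0,"dz": -0.12,"ax": 0,"ay": 0,"az": 0,"gripper": 1},
    {"dx": 0,"dy": 0,"dz": -0.12,"ax": 0,"ay": 0,"az": 0,"gripper": 1},
    {"dx": 0,"dy": 0,"dz": -0.1,"ax": 0,"ay": 0,"az": 0,"gripper": 1},
    {"dx": 0,"dy": 0,"dz": 0,"ax": 0,"ay": 0,"az": 0,"gripper": 1},
    {"dx": 0,"dy": 0,"dz": 0,"ax": 0,"ay": 0,"az": 0,"gripper": 1}
  ]
}}

```text
clock: 11.7
eef_pos: [473.5, -37.4, 233.5]
tool_rot: [[1.0, 0.0, 0.002], [0.0, -1.0, -0.0], [0.002, 0.0, -1.0]]
wrist_force: [-0.5, -0.0, -0.2]
gripper_width: -0.3
finger_force: 0.0
```

Call:
{"op": "arm_command", "data": {
  "rows": [
    {"dx": -0.05,"dy": 0.14,"dz": 0,"ax": 0,"ay": 0,"az": 0,"gripper": 1},
    {"dx": -0.05,"dy": 0.14,"dz": 0,"ax": 0,"ay": 0,"az": 0,"gripper": 1},
    {"dx": -0.05,"dy": 0.14,"dz": 0,"ax": 0,"ay": 0,"az": 0,"gripper": 1},
    {"dx": -0.05,"dy": 0.14,"dz": 0,"ax": 0,"ay": 0,"az": 0,"gripper": 1},
    {"dx": -0.05,"dy": 0.14,"dz": 0,"ax": 0,"ay": 0,"az": 0,"gripper": 1},
    {"dx": -0.05,"dy": 0.14,"dz": 0,"ax": 0,"ay": 0,"az": 0,"gripper": 1},
    {"dx": 0,"dy": 0,"dz": 0,"ax": 0,"ay": 0,"az": 0,"gripper": 1},
    {"dx": 0,"dy": 0,"dz": 0,"ax": 0,"ay": 0,"az": 0,"gripper": 1}
  ]
}}

```text
clock: 12.5
eef_pos: [382.1, -289.6, 231.5]
tool_rot: [[1.0, -0.003, -0.002], [-0.003, -1.0, 0.002], [-0.002, -0.002, -1.0]]
wrist_force: [-0.5, 0.1, -0.8]
gripper_width: -0.1
finger_force: 0.0
```

```bash
python3 -c "
from look import *
p=look();save(p,'end.png',(230,110,420,300),4)
print(state()['clock'])"
```

```text
pos [ 382.5 -288.9  231.7] F [ 0.08 -0.12 -0.15] M [0.02  0.047 0.006] ph -5.0 179
jaw u [196.5 221. ] 86
back u [268.1 269.4]
bottle u [225.8 242.1 262.9] v [-19.9  17.4]
12.55
```

View pics/end.png

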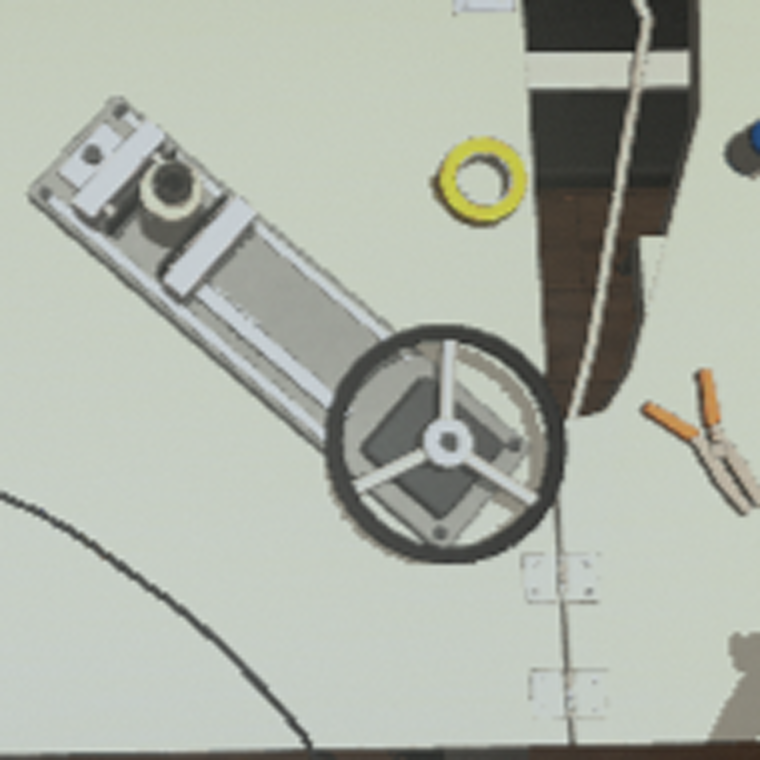

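The picture shows the bottle held upright between the jaws at crop px (172,190). The wheel stayed at about 412° and the hand is clear, so I'm handing in.

```bash
python3 -c "
from plant import *
print(sign_off())"
```

```text
the job is handed in; nothing more can be done
None
```

I turned the wheel clockwise to about 7.2 rad (412°), leaving the white bottle upright between both jaws at an estimated 8–9 N with the hand clear, and handed the job in; no verdict was returned.

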